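# Shorten the trestle leg to its next hole

## Robot

A 6-joint arm with a two-finger parallel gripper is mounted at the origin on the work surface. World frame = base frame: x ahead of the robot, y to its left, z up, the work surface at z = 0. Lengths are in mm, angles in rad, forces in N, time in s.
With the tool pointing down it reaches from about 300 to 850 mm from the base axis. Payload 5.4 kg.
Tool frame: the origin (TCP) lies between the finger pads; the fingertips stand 25 mm ahead of it and the grasp point (between the pads) lies 6 mm ahead of it (arm.tips_ahead is the distance from the TCP to the fingertips, in mm); z points along the fingers, y is the line along which they close (so a half turn about z gives the same grasp; the last joint's range is limited). The gripper opens to 85 mm and grips with 20 to 120 N. Pads are 22 mm wide; open, the fingers measure 114 mm over their backs; the gripper's body (76 mm by 85 mm) begins 54 mm behind the grasp point. The pads swing forward as they close: fully open they stand 13 mm farther back than shut.
Start: joints at [-0.21, 0.158, 1.597, -0, 1.386, -0.21], TCP at [574.984, -0.018, 218.799] pointing down, gripper open.
Joint ranges: [-2.91, 2.91], [-0.94, 2.29], [0.18, 2.7], [-1.29, 4.43], [0.17, 2.64], [-3, 3]. Speed limits (rad/s): [2.57, 2.57, 3.14, 3.14, 3.14, 3.14].

## Interface

Orientations are given as [roll, pitch, yaw] about the fixed x, y, z axes, in that order (R = Rz(yaw) Ry(pitch) Rx(roll)).
In Python, from station import get_state, imaging, arm, search_frame, regions_of gives the robot as it stands. The module is installed in compiled form; this text tells all that it offers.
- The arm moves only by the tool jog_arm, never from a script. Its argument "plan" is a list of rows, each a list of 2 entries, a list of its own where there are three numbers: the shift along the tool's x, y, z each as a share of 0.04 m, from -1 to 1, then the turn, a rotation vector about the tool's x, y, z each as a share of 6 degrees, from -1 to 1. A call has exactly 5 rows; each row shifts and turns the commanded pose from where the row before left it, along the tool's axes as they then stand; what a row does not reach is not made up. A row lasts 1/8 s, in which the tool goes at most 62.5 mm and 10.7 degrees, less where a joint would pass 70% of its speed; a pose out of reach is approached as far as the arm can. A call with a number of a shift or a turn outside -1 to 1 is refused whole. A call with a gripper value outside its range is refused whole. "gripper" is the finger opening in mm, from 0 to 85.4, set as the call begins (left out, the last holds). The fingers move at their own pace and stop on an object; "force" is the grip in N (left out, the last holds). Time passes only in rows, so rows that do not move let the fingers close, or fill a call up. It gives the time, the measured TCP pose, the force, the opening and the grip force at its end, in the units of the state.
- get_state(): the state, without advancing time (a new reading comes with each control period).
- imaging.capture(name): name is "scene" or "side" or "wrist"; returns a dict with "img" (420x560x3 uint8, red, green, blue), "vfov" (degrees; the focal length in pixels is half the picture's height over the tangent of half this angle, whatever the lens; pixels are square), "cx", "cy" (the principal point, pixels), "rvec" (rotation vector, rad) and "tvec" (3), from world to camera coordinates, as OpenCV has them. Camera axes: x right, y down, z forward; pixel columns grow to the right and rows downward; lengths in mm; the calibration is good to about 2 mm. A picture is of the moment at which its call begins. There is no depth.
- arm.close_job(): hands the job in; it is judged then, once.
Trained networks look in a picture, given as the dict that the camera call returned (one of the last four; its "shot" number tells which), for a name from the list of things; names that differ only in an ending like _2 or _b are one class to them, and where a whole thing is asked for, a point or a joint stands for the part that bears it (a point fixed in the world has none). Each returns a list of dicts, best first, with "confidence" (0 to 1); they miss things now and then, are a little off and sometimes report something else, mostly with a low value. They report only what shows in the picture. A call takes as long as a camera call.
- search_frame(picture, thing): "xy" ([column, row] in pixels, amid what is visible of it).
- regions_of(picture, thing): "pixels" (420x560 bool, what is visible of it) and "xy" ([column, row] in pixels, amid what is visible of it).
The state is a dict: "t": time; "q": joint angles; "qd": joint speeds; "joint_torque": joint torques, N m; "tcp_pos": TCP position; "tool_rot": TCP orientation; "wrist_force": force on the tool from outside, world axes, zero at the start; "wrist_torque": the same for the moment, N m; "width": opening from 0.0 (shut) to 1.0 (fully open); "grasp_force": force on a finger pad.
Only numpy, scipy, OpenCV 4.12 (cv2) and the standard library are available. Lean on these libraries where they do the work, as an engineer would, in place of code of your own. Each camera call takes 0.05 s, during which the arm holds its last target. There are 200 camera calls.

## Task

The telescopic trestle leg clamped in the wooden jig has to be one hole shorter: press its brass spring button flush with the green tube and push the green tube by its black collar towards the clamp, until the button pops up in the tube's other hole. Then let go, and leave the torch, mug, pliers, screwdriver and nut organiser where they are.

Things in the scene. Friction and masses are not known exactly. Their poses are not given: they have to be found in the camera images.
- leg: Fixed jig and inner tube: plywood base 500 x 90 x 12 mm; a wooden clamp holds a grey square tube (30 mm, level, axis 52 mm above the counter). Origin on the counter straight below the spring button. x runs along the tubes: +x to the rubber foot, -x to the clamp (block from x = -130 to -240 mm, top 80 mm above the counter); z up. Stands at any place and yaw.
- sleeve (a joint): Position (m) of the green square outer tube (37 mm, wall 2.5 mm) on the inner tube; grows towards the clamp (leg -x). About 0 at the start, locked by the button in its first hole; 0.050 (2 mm play) with the button in the second. Stops at -0.004 and 0.075. Friction about 2 N, stays where left. The two 15 mm holes are 50 mm apart in its top face, which is 70.5 mm above the counter.
- pin (a joint): How far (m) the domed brass button, 12 mm wide, is pressed down: 0 = up, 7 mm proud of the green tube, which it locks; 0.007 = flush with the tube's top face; 0.0095 = hidden under the wall. Spring 2 N up, 3.4 N flush. Held flush (within 1 mm), a push of 5 to 15 N on the tube slides it over the dome; the button then stays under by itself and pops up in the next hole.
- pin_top (a point): Highest point of the brass button's dome, 77.5 mm above the counter when up. The button moves only up and down, not along the leg; once up in a hole it stops the tube.
- collar_face (a point): Middle of the top edge of the face to push: the black square collar (61 mm square, 20 mm long) on the green tube's clamp-side end moves with the tube. The face looks to the button and foot (leg +x), is 17 mm from the button's axis at the start and stands 12 mm above the tube's top face. Closed fingertips that hold the button flush can push this face at the same time.
- free_hole (a point): Centre, on the tube's top face, of the second hole (15 mm), which moves with the green tube; 50 mm from the button towards the foot at the start.
- torch: Bystander: black torch with a red press button, 150 mm long, 40 mm thick, lying along its x. Origin under its middle.
- mug: Bystander: blue ceramic mug, 82 mm wide, 95 mm tall. Origin under its centre.
- pliers: Bystander: steel pliers, 190 mm long along x, 17 mm high. Origin under the middle.
- screwdriver: Bystander: silver screwdriver 200 mm long along x, 26 mm thick. Origin under it.
- organiser: Bystander: three-tier plastic nut organiser, 140 x 100 x 130 mm. Origin under its centre.

How it is judged:
By the outcome, as a careful person would: the job done as asked, in the order asked, and still so for the second after the job is handed in, with the robot touching nothing.
It also fails if it takes over 32 s, if anything falls off the work surface, if the arm or the gripper's body presses on something with over 40 N, if the wrist force passes 120 N, or if a joint passes its speed limit or range.

## Working session

There is one attempt and no reset: what is moved stays moved. The work goes in short steps, Python scripts to look and compute and a tool call to move; the robot and the scene stay as the last step left them, time stands still between calls to the robot, and variables do not carry over. Pictures are saved under pics/ and viewed, at most 10 in all, crops included, and the job is handed in when it is done.

Besides the shell and the picture viewer there is one more tool, called after "Request:" as a command line: name --argument value ..., lists and objects as JSON in quotes. jog_arm: Moves the arm, as the interface text tells. Its arguments: {"type":"object","properties":{"plan":{"type":"array"},"gripper":{"type":"number"},"force":{"type":"number"}},"required":["plan"]}

```bash
mkdir -p pics; cat > h.py <<'E'
import numpy as np, cv2
from station import get_state, imaging, arm, search_frame, regions_of
def K(p):
    f=p["img"].shape[0]/2/np.tan(np.radians(p["vfov"])/2)
    return f,p["cx"],p["cy"]
def ray(p,xy):
    f,cx,cy=K(p); R=cv2.Rodrigues(np.array(p["rvec"],float))[0]; t=np.array(p["tvec"],float)
    d=R.T@np.array([(xy[0]-cx)/f,(xy[1]-cy)/f,1]); return -R.T@t,d
def atz(p,xy,z):
    o,d=ray(p,xy); return o+d*(z-o[2])/d[2]
def tri(L):
    A=np.zeros((3,3));b=np.zeros(3)
    for p,xy in L:
        o,d=ray(p,xy); d=d/np.linalg.norm(d); M=np.eye(3)-np.outer(d,d); A+=M;b+=M@o
    return np.linalg.solve(A,b)
def proj(p,X):
    f,cx,cy=K(p); R=cv2.Rodrigues(np.array(p["rvec"],float))[0]; c=R@np.array(X,float)+np.array(p["tvec"],float)
    return np.array([f*c[0]/c[2]+cx,f*c[1]/c[2]+cy])
def save(n,img): cv2.imwrite("pics/"+n+".png",cv2.cvtColor(np.ascontiguousarray(img),cv2.COLOR_RGB2BGR))
E
python3 - <<'E'
from h import *
np.set_printoptions(precision=1,suppress=True)
P={n:imaging.capture(n) for n in("scene","side","wrist")}
Z=dict(pin_top=77.5,collar_face=82.5,free_hole=70.5)
for n,p in P.items():
    for k,z in Z.items():
        r=search_frame(p,k)
        for d in r[:2]: print(n,k,d["xy"],round(d["confidence"],2),atz(p,d["xy"],z))
save("a",np.hstack([P["scene"]["img"],]));save("b",P["side"]["img"]);save("c",P["wrist"]["img"])
print(get_state())
E
```

```text
scene collar_face [256.4, 249.5] 0.65 [563.1 -61.7  82.5]
scene free_hole [263.2, 247.2] 0.58 [561.6 -40.8  70.5]
side collar_face [273.9, 233.9] 0.85 [515.6 -59.7  82.5]
side free_hole [276.6, 233.9] 0.8 [529.1 -53.4  70.5]
side free_hole [226.1, 269.7] 0.56 [390.8 -63.5  70.5]
wrist pin_top [236.2, 300.1] 0.58 [ 540.  -100.4   77.5]
wrist collar_face [363.7, 342.9] 0.59 [ 655.1 -141.3   82.5]
wrist collar_face [246.3, 187.1] 0.58 [551.8   4.3  82.5]
wrist free_hole [244.3, 187.9] 0.74 [549.1   0.6  70.5]
{'t': 0.6, 'q': array([-0.2,  0.2,  1.6, -0. ,  1.4, -0.2]), 'qd': array([ 0., -0., -0., -0.,  0., -0.]), 'joint_torque': array([  0. , -39.6, -33.2,  -0. ,   0. ,  -0. ]), 'tcp_pos': array([575. ,  -0. , 218.8]), 'tool_rot': array([3.1, 0. , 1.6]), 'wrist_force': array([0.5, 0.1, 0.4]), 'wrist_torque': array([-0., -0., -0.]), 'grasp_force': 0.0, 'width': 1.0004594601781156}
```

```bash
python3 - <<'E'
import cv2,numpy as np
a,b,c=[cv2.imread(f"pics/{n}.png") for n in "abc"]
s=cv2.resize(a,(400,300));t=cv2.resize(b,(400,300))
cv2.imwrite("pics/ab.png",np.hstack([s,t]))
E
```

```text
(no output)
```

View pics/ab.png

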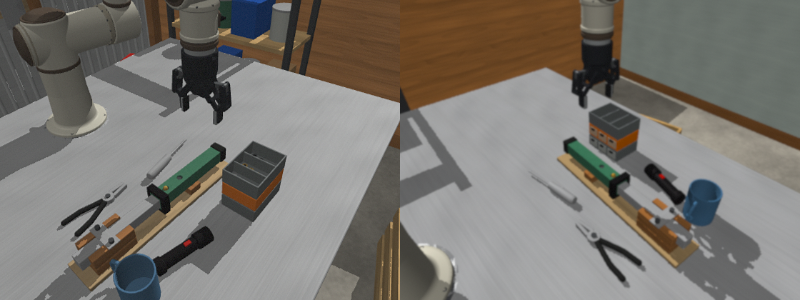

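View pics/c.png

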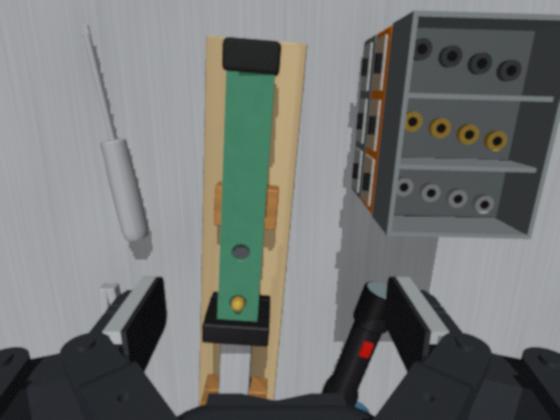

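The wrist view shows the leg lengthwise: brass button at (238,303), free hole at (240,252), collar just below, foot at the top (250,55). So leg +x is about world +y; the scene and side views agree.

```bash
cat > m.py <<'E'
from h import *
np.set_printoptions(precision=2,suppress=True)
def measure(name,guess=None):
    p=imaging.capture("wrist"); save(name,p["img"])
    h=cv2.cvtColor(p["img"],cv2.COLOR_RGB2HSV)
    g=cv2.inRange(h,(65,80,30),(90,255,255)); 
    n,l,s,c=cv2.connectedComponentsWithStats(g); i=1+np.argmax(s[1:,4]); g=(l==i).astype(np.uint8)
    ys,xs=np.nonzero(g); W=np.array([atz(p,(x,y),70.5)[:2] for x,y in zip(xs[::7],ys[::7])])
    rc=cv2.minAreaRect(W.astype(np.float32)); print("green rect",rc)
    box=cv2.boundingRect(g); x0,y0,w,hh=box
    b=cv2.inRange(h,(15,120,70),(32,255,255)); 
    b[:y0]=0;b[y0+hh+10:]=0;b[:,:x0]=0;b[:,x0+w:]=0
    n,l,s,c=cv2.connectedComponentsWithStats(b)
    for i in range(1,n):
        if s[i,4]>15: print("brass",s[i],c[i],atz(p,c[i],75),"@70.5",atz(p,c[i],70.5))
    for k in("free_hole","pin_top","collar_face"):
        for d in search_frame(p,k)[:2]: print(k,d["xy"],round(d["confidence"],2),atz(p,d["xy"],dict(free_hole=70.5,pin_top=77.5,collar_face=82.5)[k]))
    s=get_state(); print(s["tcp_pos"],s["tool_rot"],s["wrist_force"],s["width"],s["t"])
    return p
E
python3 - <<'E'
from m import *
p=measure("d")
for n,xy in(("pin",(238,303)),("hole",(240.5,252))): print(n,atz(p,xy,74 if n=="pin" else 70.5))
R=cv2.Rodrigues(np.array(p["rvec"],float))[0]; print("cam",-R.T@p["tvec"])
E
```

```text
green rect ((547.9990844726562, -17.70184326171875), (218.7731170654297, 38.57363510131836), 84.90335083007812)
brass [215 181   6  45 200] [216.94 202.46] [527.3  -11.06  75.  ] @70.5 [526.57 -12.37  70.5 ]
brass [264 185  10  45 382] [269.12 207.95] [570.44 -15.81  75.  ] @70.5 [570.37 -17.2   70.5 ]
brass [231 296  13  15 149] [236.68 302.46] [ 540.77 -104.98   75.  ] @70.5 [ 540.25 -107.71   70.5 ]
free_hole [242.1, 187.6] 0.94 [548.04   0.47  70.5 ]
pin_top [235.4, 300.8] 0.61 [ 539.97 -101.78   77.5 ]
pin_top [111.6, 292.3] 0.42 [430.58 -93.24  77.5 ]
collar_face [245.5, 188.1] 0.57 [551.82   3.06  82.5 ]
[575.01  -0.03 218.84] [3.14 0.   1.57] [ 0.75  0.04 -0.16] 1.0009714938024297 0.8
pin [ 541.83 -106.14   74.  ]
hole [545.12 -57.56  70.5 ]
cam [575.48  76.37 373.91]
```

Request:
jog_arm --plan '[[[-0.6, -0.2, 0], [0, 0, 0.2]], [[-0.6, -0.2, 0.3], [0, 0, 0.2]], [[-0.6, -0.2, 0.5], [0, 0, 0.2]], [[-0.4, -0.15, 0.5], [0, 0, 0.25]], [[-0.2, -0.1, 0.5], [0, 0, 0]]]' --gripper 0

```text
t: 1.42
tcp_pos: [537.5, -95.6, 146.3]
tool_rot: [3.141, 0.0, 1.481]
wrist_force: [-0.0, -0.3, 0.0]
width: -0.001
grasp_force: 0.0
```

```bash
python3 - <<'E'
from m import *
p=measure("e"); print(arm.tips_ahead)
E
```

```text
green rect ((545.4915771484375, -48.86565399169922), (154.26092529296875, 38.49845886230469), 84.86260223388672)
brass [246  76   3  59  96] [246.42 110.24] [527.29 -28.26  75.  ] @70.5 [526.95 -28.43  70.5 ]
brass [272 223  18  20 283] [280.27 232.65] [ 540.37 -105.9    75.  ] @70.5 [ 540.28 -107.62   70.5 ]
free_hole [278.7, 131.0] 0.91 [544.98 -42.24  70.5 ]
pin_top [277.2, 229.9] 0.81 [ 538.65 -102.91   77.5 ]
collar_face [279.9, 132.1] 0.57 [545.6  -41.73  82.5 ]
[537.9  -94.59 147.07] [-3.14 -0.    1.48] [ 0.53 -0.58  0.71] 0.0027467544744261543 1.625
25.0
```

View pics/e.png

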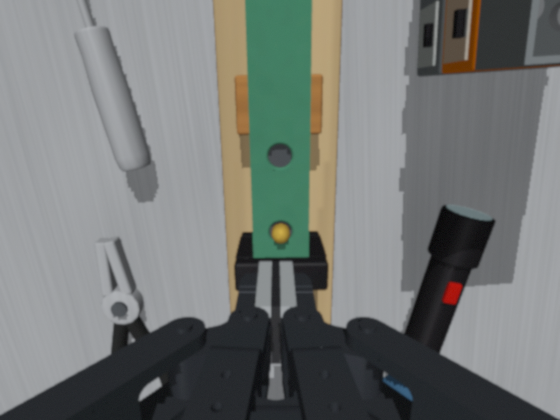

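Button at (280,232), hole at (280,155), shut fingers just behind the collar. Pin is about (540.4,−105), and the leg yaw is 84.9°. Next I descend over the button.

Request:
jog_arm --plan '[[[-0.23, 0.08, 0.1], [0, 0, 0]], [[0, 0, 0.35], [0, 0, 0]], [[0, 0, 0.35], [0, 0, 0]], [[0, 0, 0.2], [0, 0, 0]], [[0, 0, 0], [0, 0, 0]]]'

```text
t: 2.25
tcp_pos: [539.4, -103.7, 105.6]
tool_rot: [-3.139, -0.001, 1.482]
wrist_force: [0.2, 0.4, 0.2]
width: 0.0
grasp_force: 0.0
```

```bash
python3 - <<'E'
from h import *
s=get_state(); print(s["tcp_pos"],s["tool_rot"],s["wrist_force"])
p=imaging.capture("wrist"); q=imaging.capture("side")
x,y=proj(q,(540,-105,75)).astype(int); w=q["img"][max(0,y-60):y+60,x-80:x+80]
save("f",np.hstack([cv2.resize(p["img"],(400,300)),cv2.resize(w,(400,300),interpolation=2)]))
E
```

```text
[ 539.3960188  -103.6597599   105.60588671] [-3.13942722e+00 -7.33863067e-04  1.48198402e+00] [0.19458663 0.40794783 0.24166371]
```

View pics/f.png

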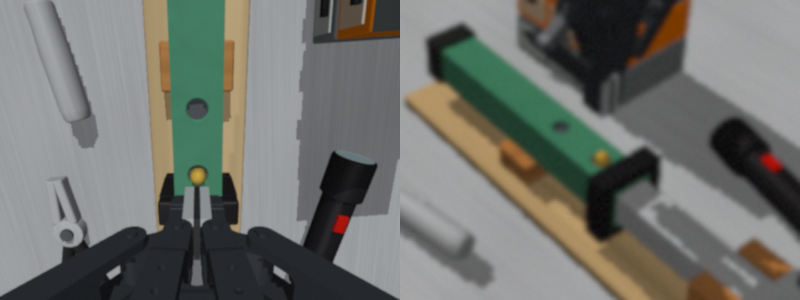

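```bash
python3 - <<'E'
from h import *
p=imaging.capture("wrist");q=imaging.capture("side");r=imaging.capture("scene")
s=get_state();R=cv2.Rodrigues(np.zeros(3))[0]
for z in (70.5,80.6,100,120,140): print(z,[proj(c,(539.4,-103.7,z)).round(1) for c in(p,q,r)])
for c in(p,q,r): print([round(v,1) for v in ray(c,(0,0))[0]])
x,y=proj(q,(540,-105,75)).astype(int);w=q["img"][y-90:y+30,x-80:x+80]
x,y=proj(r,(540,-105,75)).astype(int);v=r["img"][y-90:y+30,x-80:x+80]
save("g",np.hstack([cv2.resize(i,(400,300),interpolation=2) for i in(w,v)]))
E
```

```text
70.5 [array([272.6, 237.8]), array([297.6, 243.8]), array([232., 262.])]
80.6 [array([272.4, 245. ]), array([297.8, 240.1]), array([231.5, 258.2])]
100 [array([272.2, 261. ]), array([298.3, 232.7]), array([230.5, 250.7])]
120 [array([271.8, 281.4]), array([298.7, 224.8]), array([229.5, 242.6])]
140 [array([271.4, 307.4]), array([299.2, 216.7]), array([228.4, 234.3])]
[np.float64(547.5), np.float64(-28.0), np.float64(262.0)]
[np.float64(91.1), np.float64(-509.2), np.float64(622.9)]
[np.float64(949.2), np.float64(-483.4), np.float64(662.8)]
```

View pics/g.png

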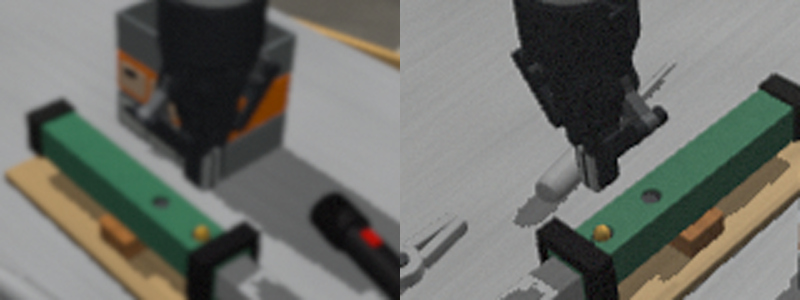

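Both outside cameras show the tips clearly well above the button, near z≈110, though the pose implies 80. I'll go down in guarded steps and locate the tips by triangulation.

Request:
jog_arm --plan '[[[0, 0, 0.08], [0, 0, 0]], [[0, 0, 0.08], [0, 0, 0]], [[0, 0, 0.04], [0, 0, 0]], [[0, 0, 0], [0, 0, 0]], [[0, 0, 0], [0, 0, 0]]]'

```text
t: 3.12
tcp_pos: [540.2, -104.2, 98.8]
tool_rot: [3.142, 0.0, 1.482]
wrist_force: [-0.3, 0.1, 0.1]
width: -0.002
grasp_force: 0.0
```

```bash
python3 - <<'E'
from h import *
q=imaging.capture("side");r=imaging.capture("scene")
print("prev tips",tri([(q,(299.6,228)),(r,(230.5,246.5))]))
O=[]
for c in(q,r):
    x,y=proj(c,(540,-105,75)).astype(int);print(x,y)
    O.append(cv2.resize(c["img"][y-45:y+15,x-40:x+40],(400,300),interpolation=2))
save("k",np.hstack(O))
E
```

```text
prev tips [ 541.24923386 -104.50483278  111.77307115]
298 242
231 260
```

View pics/k.png

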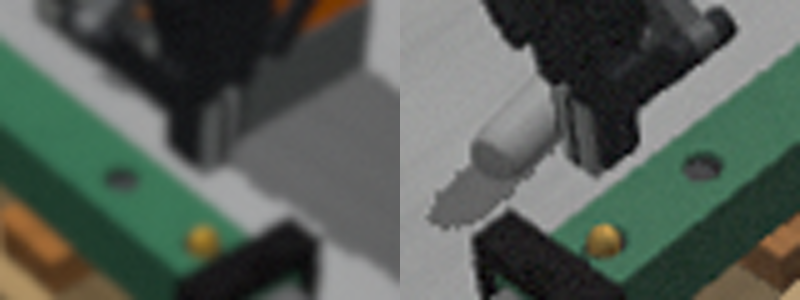

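Tips at about (541,−104.5,105): directly above the button (side crop (203,240), scene crop (605,240)) but about 28 mm above it. So the tips are effectively 30 mm shorter than stated; I'll go down another 20 mm, then by force.

Request:
jog_arm --plan '[[[0, 0, 0.15], [0, 0, 0]], [[0, 0, 0.15], [0, 0, 0]], [[0, 0, 0.1], [0, 0, 0]], [[0, 0, 0.1], [0, 0, 0]], [[0, 0, 0], [0, 0, 0]]]'

```text
t: 3.85
tcp_pos: [539.9, -104.0, 78.3]
tool_rot: [-3.141, -0.0, 1.482]
wrist_force: [0.1, 1.2, 0.4]
width: 0.0
grasp_force: 0.0
```

```bash
python3 - <<'E'
from h import *
q=imaging.capture("side");r=imaging.capture("scene")
O=[]
for c in(q,r):
    x,y=proj(c,(540,-105,75)).astype(int)
    O.append(cv2.resize(c["img"][y-45:y+15,x-40:x+40],(400,300),interpolation=2))
save("l",np.hstack(O))
E
```

```text
(no output)
```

View pics/l.png

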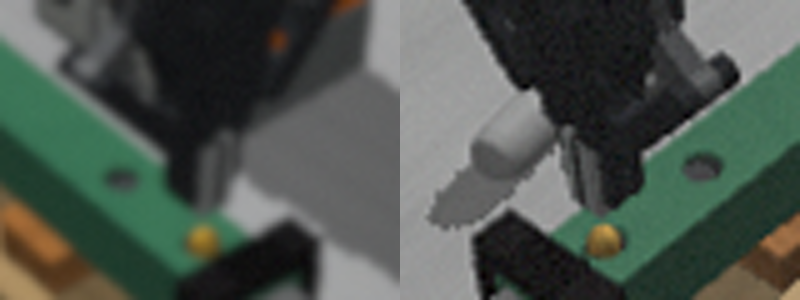

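Tips (row 212 in crop) are now about 7 mm above the button top (row 227). Continuing by force.

Request:
jog_arm --plan '[[[0, 0, 0.1], [0, 0, 0]], [[0, 0, 0.1], [0, 0, 0]], [[0, 0, 0.05], [0, 0, 0]], [[0, 0, 0], [0, 0, 0]], [[0, 0, 0], [0, 0, 0]]]'

```text
t: 4.58
tcp_pos: [540.3, -104.2, 68.9]
tool_rot: [3.141, 0.0, 1.482]
wrist_force: [0.7, 0.3, -0.3]
width: 0.004
grasp_force: 0.0
```

Request:
jog_arm --plan '[[[0, 0, 0.05], [0, 0, 0]], [[0, 0, 0.03], [0, 0, 0]], [[0, 0, 0], [0, 0, 0]], [[0, 0, 0], [0, 0, 0]], [[0, 0, 0], [0, 0, 0]]]'

```text
t: 5.2
tcp_pos: [540.2, -104.1, 65.6]
tool_rot: [3.142, 0.0, 1.482]
wrist_force: [-0.5, -0.7, 0.2]
width: -0.0
grasp_force: 0.0
```

```bash
python3 - <<'E'
from h import *
q=imaging.capture("side");r=imaging.capture("scene")
print(get_state()["wrist_force"])
O=[]
for c in(q,r):
    x,y=proj(c,(540,-105,75)).astype(int)
    O.append(cv2.resize(c["img"][y-35:y+25,x-40:x+40],(400,300),interpolation=2))
save("m",np.hstack(O))
E
```

```text
[0.24826106 0.05175496 0.06341981]
```

View pics/m.png

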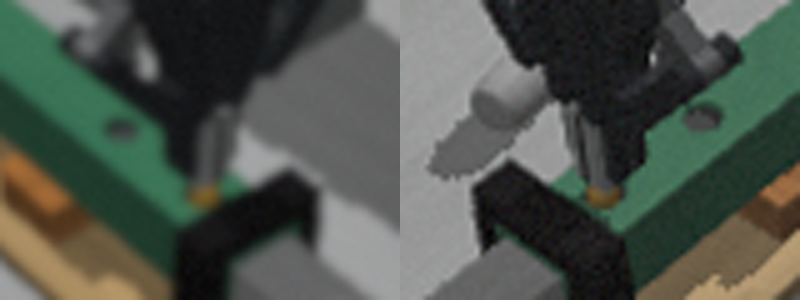

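Tips (crop row ~188) are right at the button top, not yet loaded. Continuing down.

Request:
jog_arm --plan '[[[0, 0, 0.05], [0, 0, 0]], [[0, 0, 0.05], [0, 0, 0]], [[0, 0, 0], [0, 0, 0]], [[0, 0, 0], [0, 0, 0]], [[0, 0, 0], [0, 0, 0]]]'

```text
t: 5.92
tcp_pos: [540.4, -104.2, 61.8]
tool_rot: [3.141, 0.0, 1.482]
wrist_force: [0.4, 0.2, 2.3]
width: 0.001
grasp_force: 1.2
```

Request:
jog_arm --plan '[[[0, 0, 0.05], [0, 0, 0]], [[0, 0, 0.05], [0, 0, 0]], [[0, 0, 0], [0, 0, 0]], [[0, 0, 0], [0, 0, 0]], [[0, 0, 0], [0, 0, 0]]]'

```text
t: 6.55
tcp_pos: [540.4, -104.2, 58.0]
tool_rot: [3.141, 0.0, 1.482]
wrist_force: [-0.7, 0.2, 5.8]
width: 0.003
grasp_force: 2.9
```

Request:
jog_arm --plan '[[[0, 0, 0.03], [0, 0, 0]], [[0, 0, 0], [0, 0, 0]], [[0, 0, 0], [0, 0, 0]], [[0, 0, 0], [0, 0, 0]], [[0, 0, 0], [0, 0, 0]]]'

```text
t: 7.18
tcp_pos: [540.5, -104.3, 57.9]
tool_rot: [3.141, 0.0, 1.482]
wrist_force: [-4.3, 1.2, 12.8]
width: 0.001
grasp_force: 6.5
```

Tips rest on the tube with the button flush. Now I push along −x of the leg.

Request:
jog_arm --plan '[[[-0.05, 0, -0.01], [0, 0, 0]], [[-0.05, 0, 0], [0, 0, 0]], [[-0.05, 0, 0], [0, 0, 0]], [[-0.05, 0, 0], [0, 0, 0]], [[0, 0, 0], [0, 0, 0]]]'

```text
t: 7.8
tcp_pos: [540.0, -110.7, 57.8]
tool_rot: [3.141, -0.003, 1.482]
wrist_force: [-1.1, 6.3, 11.2]
width: 0.002
grasp_force: 5.4
```

Request:
jog_arm --plan '[[[-0.05, 0, 0], [0, 0, 0]], [[-0.05, 0, 0], [0, 0, 0]], [[-0.05, 0, 0], [0, 0, 0]], [[-0.05, 0, 0], [0, 0, 0]], [[-0.05, 0, 0], [0, 0, 0]]]'

```text
t: 8.43
tcp_pos: [539.3, -121.2, 57.7]
tool_rot: [3.14, -0.002, 1.482]
wrist_force: [0.3, 4.7, 8.9]
width: 0.001
grasp_force: 4.8
```

Request:
jog_arm --plan '[[[-0.15, 0, 0], [0, 0, 0]], [[-0.15, 0, 0], [0, 0, 0]], [[-0.15, 0, 0], [0, 0, 0]], [[-0.15, 0, 0], [0, 0, 0]], [[-0.1, 0, 0], [0, 0, 0]]]'

```text
t: 9.05
tcp_pos: [537.1, -149.3, 57.7]
tool_rot: [3.14, -0.002, 1.481]
wrist_force: [1.6, 2.7, 7.1]
width: -0.001
grasp_force: 4.3
```

```bash
python3 - <<'E'
from h import *
s=get_state();print(s["tcp_pos"],s["wrist_force"])
q=imaging.capture("side");r=imaging.capture("scene")
O=[]
for c in(q,r):
    x,y=proj(c,(540,-105,75)).astype(int)
    O.append(cv2.resize(c["img"][y-40:y+35,x-50:x+50],(400,300),interpolation=2))
save("n",np.hstack(O))
E
```

```text
[ 537.11303087 -149.31565122   57.74899223] [1.59051511 2.72672459 7.07316328]
```

View pics/n.png

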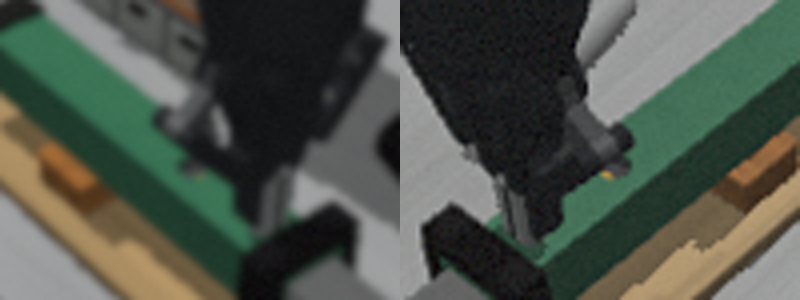

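The collar travels with the fingers, and brass shows at the second hole's edge (side crop (195,178), scene crop (608,173)). Pushing the rest slowly.

Request:
jog_arm --plan '[[[-0.05, 0, 0], [0, 0, 0]], [[-0.05, 0, 0], [0, 0, 0]], [[-0.05, 0, 0], [0, 0, 0]], [[-0.03, 0, 0], [0, 0, 0]], [[0, 0, 0], [0, 0, 0]]]'

```text
t: 9.78
tcp_pos: [536.5, -157.3, 57.8]
tool_rot: [3.139, 0.0, 1.482]
wrist_force: [0.3, 1.4, 7.5]
width: 0.0
grasp_force: 3.6
```

Request:
jog_arm --plan '[[[-0.03, 0, 0], [0, 0, 0]], [[-0.03, 0, 0], [0, 0, 0]], [[-0.03, 0, 0], [0, 0, 0]], [[-0.03, 0, 0], [0, 0, 0]], [[0, 0, 0], [0, 0, 0]]]'

```text
t: 10.4
tcp_pos: [536.2, -160.2, 57.7]
tool_rot: [3.139, -0.003, 1.481]
wrist_force: [2.4, 8.4, 8.4]
width: 0.001
grasp_force: 4.9
```

Force rose and motion stopped: the button has caught. I release and look.

Request:
jog_arm --plan '[[[0.04, 0, -0.04], [0, 0, 0]], [[0.05, 0, -0.15], [0, 0, 0]], [[0, 0, -0.5], [0, 0, 0]], [[0, 0, -0.8], [0, 0, 0]], [[0, 0, -1], [0, 0, 0]]]'

```text
t: 11.02
tcp_pos: [534.2, -158.0, 156.2]
tool_rot: [-3.139, -0.001, 1.482]
wrist_force: [0.8, -0.2, -0.3]
width: -0.002
grasp_force: 0.0
```

Request:
jog_arm --plan '[[[0, 0, -0.5], [0, 0, 0]], [[0, 0, -0.3], [0, 0, 0]], [[0, 0, 0], [0, 0, 0]], [[0, 0, 0], [0, 0, 0]], [[0, 0, 0], [0, 0, 0]]]'

```text
t: 11.65
tcp_pos: [534.7, -158.0, 187.1]
tool_rot: [-3.139, -0.001, 1.482]
wrist_force: [-0.8, -0.3, 0.3]
width: 0.005
grasp_force: 0.0
```

```bash
python3 - <<'E'
from m import *
p=measure("o"); q=imaging.capture("side"); r=imaging.capture("scene")
O=[]
for c,a in((p,25),(q,30),(r,30)):
    x,y=proj(c,(540,-105,75)).astype(int)
    a={25:60,30:30}[a]
    O.append(cv2.resize(c["img"][y-a:y+a,x-a:x+a],(260,260),interpolation=2))
save("z",np.hstack(O))
E
```

```text
green rect ((541.6563110351562, -101.94474792480469), (153.11752319335938, 38.88768768310547), 84.88349914550781)
brass [269 122  16  18 221] [276.47 130.35] [ 540.3  -107.48   75.  ] @70.5 [ 540.27 -107.9    70.5 ]
free_hole [278.5, 123.8] 0.71 [ 542.1 -103.5   70.5]
pin_top [274.3, 130.4] 0.47 [ 538.83 -107.14   77.5 ]
collar_face [273.8, 122.8] 0.6 [ 539.01 -101.62   82.5 ]
[ 535.15 -158.22  187.95] [-3.14 -0.    1.48] [-0.34 -0.1  -0.35] -0.0005405584645641051 11.85
```

View pics/z.png

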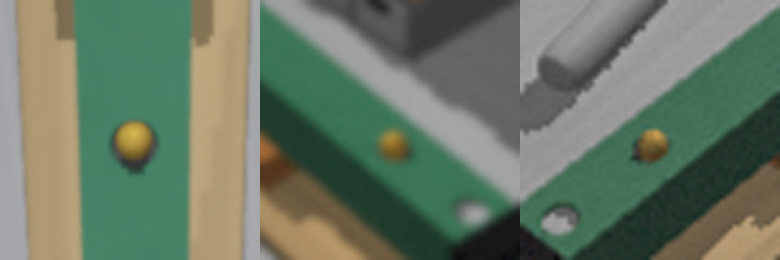

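The button stands proud in the second hole (wrist crop (134,142)), and the first hole lies empty by the collar (side crop (473,212)). The arm is clear, so I'm handing the job in.

```bash
python3 -c "from station import arm; print(arm.close_job())"
```

```text
the job is handed in; nothing more can be done
None
```

The leg is one hole shorter: the pictures show the button up in the tube's second hole, and the job was handed in at about 12 s with the arm clear and none of the other items touched.

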